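# Clear the painting mat and present the gilded ball on its tray

## Robot

A 6-joint arm with a two-finger parallel gripper is mounted at the origin on the work surface. World frame = base frame: x ahead of the robot, y to its left, z up, the work surface at z = 0. Lengths are in m, angles in rad, forces in N, time in s.
With the tool pointing down it reaches from about 0.425 to 0.925 m from the base axis. Payload 12.5 kg.
Tool frame: the origin (TCP) lies at the very end of the fingers, on their centre line; the grasp point (between the pads) lies behind it (manip.grip_point_offset is the z of the grasp point in the tool frame, in m); z points along the fingers, y is the line along which they close (so a half turn about z gives the same grasp; the last joint's range is limited). The gripper opens to 85 mm and grips with 20 to 120 N. Pads are 22 mm wide; open, the fingers measure 114 mm over their backs; the gripper's body (76 mm by 85 mm) begins 54 mm behind the grasp point. The pads swing forward as they close: fully open they stand 13 mm farther back than shut.
Start: joints at [-1.451, 0.491, 1.559, -0, 1.092, -0.106], TCP at [0.14, -0.609, 0.231] pointing down, gripper open.
Joint ranges: [-3.1, 3.1], [-0.84, 2.19], [0.05, 2.79], [-1.13, 4.28], [0.06, 2.93], [-2.69, 2.69]. Speed limits (rad/s): [2.22, 2.22, 2.79, 3.14, 3.14, 3.14].

## Interface

Orientations are given as a unit quaternion [x, y, z, w].
In Python, from workcell import monitor, vision, order, manip gives the robot as it stands.
- The arm moves only by the tool servo_tool, never from a script. Its argument "increments" is text: rows parted by semicolons, each of 7 numbers parted by spaces: the opening, from 0 (shut) to 1 (fully open), then the shift along the world's x, y, z in m, then the turn, a rotation vector about the world's x, y, z in degrees. A call has 1 to 12 rows; each row shifts and turns the commanded pose from where the row before left it; what a row does not reach is not made up. A row lasts 1/10 s, in which the tool goes at most 50 mm and 8.59 degrees, less where a joint would pass 70% of its speed; a pose out of reach is approached as far as the arm can. A call is refused whole if a number of a shift passes 0.05 or a number of a turn 8.59, either way. A call with a gripper value outside its range is refused whole. The fingers move at their own pace and stop on an object; "grip_force" is the grip in N (left out, the last holds). Time passes only in rows, so rows that do not move let the fingers close. It gives the time, the measured TCP pose, the force, the opening and the grip force at its end, in the units of the state.
- monitor.get_obs(): the state, without advancing time (a new reading comes with each control period).
- vision.read_camera(name): name is "scene" or "top"; returns a dict with "image" (400x640x3 uint8, red, green, blue), "K" (3x3 intrinsics, pixels), "k1" (the pictures are not rectified: a ray, as slopes to the right and down, at radius r is drawn at 1 + k1 r^2 times it, then the intrinsics apply), "R" (3x3) and "t" (3): a world point X has camera coordinates R X + t. Camera axes: x right, y down, z forward; pixel columns grow to the right and rows downward; lengths in m; the calibration is good to about 2 mm. A picture is of the moment at which its call begins. There is no depth.
- order.hand_in(): hands the job in; it is judged then, once.
Trained networks look in a picture, given as the dict that the camera call returned (one of the last four; its "shot" number tells which), for a name from the list of things; names that differ only in an ending like _2 or _b are one class to them, and where a whole thing is asked for, a point or a joint stands for the part that bears it (a point fixed in the world has none). Each returns a list of dicts, best first, with "conf" (0 to 1); they miss things now and then, are a little off and sometimes report something else, mostly with a low value. They report only what shows in the picture. A call takes as long as a camera call.
- vision.silhouettes(label, picture): "region" (400x640 bool, what is visible of it) and "bbox" ([left, top, width, height] in pixels, round what is visible of it).
The state is a dict: "time_s": time; "joints": joint angles; "qd": joint speeds; "joint_torque": joint torques, N m; "position": TCP position; "tcp_rot": TCP orientation; "wrist_force": force on the tool from outside, world axes, zero at the start; "moment": the same for the moment, N m; "grip_width": finger opening in m; "finger_force": force on a finger pad.
Only numpy, scipy, OpenCV 4.12 (cv2) and the standard library are available. Lean on these libraries where they do the work, as an engineer would, in place of code of your own. Each camera call takes 0.05 s, during which the arm holds its last target. There are 200 camera calls.

## Task

First clear the scraper off the teal painting mat: slide its blade edgewise into the slot of the wooden stand until it lies fully down with the handle up close to the slot, and let go of it. Then pick up the white tray by its upright handle and carry it, kept level so that the loose gold ball never leaves its shallow pocket, to the middle of the mat; finish while holding it there, still and level, about 15 cm above the mat. Leave the figures, paint pots and varnish bottle where they stand.

Things in the scene. Friction and masses are not known exactly. Their poses are not given: they have to be found in the camera images.
- scraper: Scraper lying on the mat, blade on edge, handle towards the robot, about 0.11 kg. Origin: on the underside where handle meets blade; x to the blade's tip, z up. Yellow handle: x -100 to 0 mm, 22 mm wide (y), 28 mm high (z). Steel blade: x 0 to +90, 4 mm thick (y), z 1 to 28 mm. Balances near the origin; grip the handle at x about -40.
- holder: Fixed wooden stand, left or right of the mat. Base board 210 x 70 x 15 mm, origin at the centre of its underside. On its far half (x 0 to +100 mm) two cheeks, each 22 mm wide, top 41 mm above the table, leave an 8 mm wide slot along x at y = 0, open at the top and both ends. The near half is a bare ledge for the handle.
- holder_home (a point): Point on the stand's board at the near mouth of the slot, 15 mm above the table: the scraper's origin belongs here when the scraper lies home, its x axis along the stand's x axis (blade between the cheeks, handle on the ledge, towards the robot). The handle is wider than the slot, so its end stops against the cheeks.
- mat: Teal painting mat, fixed flat on the table, 200 (x) x 140 (y) x 3 mm. Origin: centre of its underside.
- tray: White tray on the table, on the other side of the mat from the stand; 170 (x) x 90 (y) x 10 mm, about 0.25 kg. Origin: centre of its underside, z up. In its middle an upright dark wooden handle fin: 64 mm long (x), 16 mm thick (y), from z 10 to 53 mm. Round pockets 40 mm across, 3 mm deep, lined blue, at x = +60 and -60 mm; the ball lies in the +60 one.
- tray_grip (a point): Point inside the tray's handle fin, 38 mm above the tray's underside: a good place to grip, closing along the tray's y axis.
- tray_pocket (a point): Where the ball's centre lies when it rests mid-pocket: x = +60 mm and 20 mm above the tray's underside.
- ball_center (a point): Centre of the loose gold ball, 26 mm in diameter, about 20 g. It rolls freely up to about 12 mm off the pocket's middle and leaves over the 3 mm rim if the tray is tipped well over or jerked.
- king_red: Standing painted figure in a red robe, 105 mm high, foot 44 mm across; loose, leave alone. Origin: centre of its foot.
- king_blue: The same figure in a blue robe; leave alone.
- king_green: The same figure in a green robe; leave alone.
- pot_blue: Small paint pot with a blue lid beside the mat, 32 mm across, 36 mm high; leave alone. Origin: centre of its underside.
- pot_red: The same with a red lid, at the other side of the mat; leave alone.
- varnish: Amber varnish bottle, 52 mm across, 110 mm high; leave alone. Origin: centre of its underside.

How it is judged:
By the outcome, as a careful person would: the job done as asked, in the order asked, and still so for the second after the job is handed in, while the arm keeps its last pose, push and grip.
It also fails if it takes over 69 s, if anything falls off the work surface, if the arm or the gripper's body presses on something with over 40 N, if the wrist force passes 120 N, or if a joint passes its speed limit or range.

## Working session

There is one attempt and no reset: what is moved stays moved. The work goes in short steps, Python scripts to look and compute and a tool call to move; the robot and the scene stay as the last step left them, time stands still between calls to the robot, and variables do not carry over. Pictures are saved under pics/ and viewed, at most 10 in all, crops included, and the job is handed in when it is done.

Besides the shell and the picture viewer there is one more tool, called after "Call:" by a JSON object that holds its "fn" and its "kwargs". servo_tool: Moves the arm, as the interface text tells. Its arguments: {"type":"object","properties":{"increments":{"type":"string"},"grip_force":{"type":"number"}},"required":["increments"]}

```bash
mkdir -p pics; ls
cat > look.py <<'E'
import cv2, numpy as np
from workcell import monitor, vision, order, manip
def save(p,n): cv2.imwrite(n,p["image"][:,:,::-1])
E
python3 - <<'E'
from look import *
print(manip.grip_point_offset)
s=monitor.get_obs()
for k in s: print(k,np.round(s[k],4))
ims=[]
for c in ("scene","top"):
    p=vision.read_camera(c); ims.append(p["image"])
    print(c,p["K"].tolist(),p["k1"],np.round(p["R"],4).tolist(),np.round(p["t"],4).tolist())
    save(p,f"pics/{c}0.png")
    for l in "scraper holder mat tray ball_center king_red king_blue king_green pot_blue pot_red varnish tray_grip".split():
        r=vision.silhouettes(l,p)
        print(l,[(round(d["conf"],2),[int(v) for v in d["bbox"]]) for d in r[:3]])
E
```

```text
pics
-0.0187
time_s 0.0
joints [-1.4506  0.4916  1.5595 -0.      1.0917 -0.1056]
qd [-0.0019 -0.0012 -0.0003  0.0005  0.0012  0.0018]
joint_torque [-3.90000e-03 -6.18465e+01 -2.61591e+01 -2.00000e-04  4.10000e-03
  0.00000e+00]
position [ 0.1399 -0.6089  0.2307]
tcp_rot [ 9.936e-01  1.127e-01 -0.000e+00 -6.000e-04]
wrist_force [-0.3802 -0.094  -0.9466]
moment [-0.0093 -0.0494 -0.0159]
finger_force 0.0
grip_width 0.0853
scene [[388.458175478256, 0.0, 318.0984564979565], [0.0, 388.458175478256, 196.75506271256847], [0.0, 0.0, 1.0]] -0.003250359432301383 [[-0.7298, 0.6836, -0.0001], [0.4344, 0.4636, -0.7723], [-0.5279, -0.5637, -0.6353]] [0.4772, -0.2278, 1.1924]
scraper [(0.93, [350, 163, 35, 51])]
holder [(0.72, [413, 227, 110, 62])]
mat [(0.61, [312, 163, 93, 65]), (0.18, [416, 225, 104, 62])]
tray [(0.72, [264, 127, 65, 32]), (0.4, [254, 205, 18, 28])]
ball_center [(0.67, [254, 205, 16, 28]), (0.58, [350, 271, 29, 54]), (0.41, [269, 143, 11, 2])]
king_red [(0.69, [314, 233, 20, 53])]
king_blue [(0.84, [257, 205, 18, 28])]
king_green [(0.68, [223, 169, 24, 51])]
pot_blue [(0.53, [376
[... 285 characters left out ...]
08, 197.82578181021822], [0.0, 0.0, 1.0]] -0.031448391738759206 [[-0.0199, -0.9998, 0.0008], [-0.9834, 0.0195, -0.1806], [0.1806, -0.0044, -0.9836]] [-0.0085, 0.6255, 1.0368]
scraper [(0.71, [291, 215, 30, 71])]
holder [(0.84, [171, 209, 52, 88])]
mat [(0.69, [282, 206, 57, 82])]
tray [(0.87, [392, 219, 50, 75])]
ball_center [(0.59, [420, 227, 6, 8])]
king_red [(0.8, [250, 138, 18, 24])]
king_blue [(0.51, [306, 123, 13, 24])]
king_green [(0.67, [353, 133, 19, 19]), (0.56, [265, 219, 10, 11])]
pot_blue [(0.64, [265, 222, 11, 11])]
pot_red [(0.32, [171, 207, 50, 88]), (0.32, [422, 226, 8, 8])]
varnish [(0.88, [207, 138, 26, 26]), (0.22, [419, 229, 11, 8])]
tray_grip [(0.8, [394, 218, 48, 73])]
```

Run:
```python
import cv2
a=cv2.imread("pics/scene0.png")[110:340,210:540]; b=cv2.imread("pics/top0.png")[110:310,150:470]
cv2.imwrite("pics/s1.png",cv2.resize(a,None,fx=2.4,fy=2.4,interpolation=2))
cv2.imwrite("pics/t1.png",cv2.resize(b,None,fx=2.5,fy=2.5,interpolation=2))
```

```text
(no output)
```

View pics/s1.png

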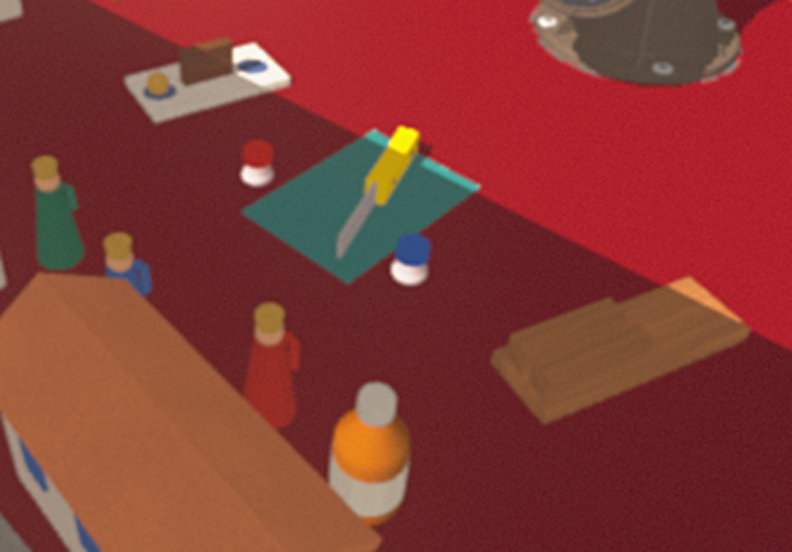

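View pics/t1.png

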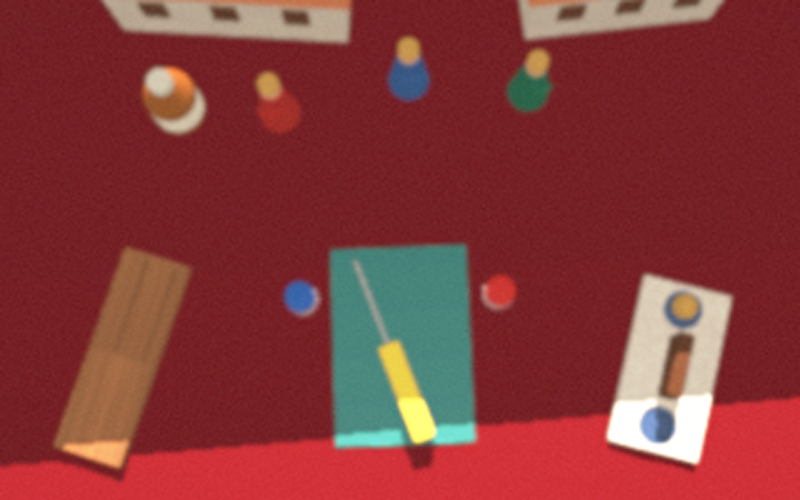

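The stand is on the left at top px about (197,253), the mat in the middle at (311,247), and the tray on the right at (417,257) with the ball in its far pocket. The scraper lies askew on the mat, blade tip towards the upper left. I'll fit the known shapes to the silhouettes in both views.

```bash
cat > fit.py <<'E'
from look import *
from scipy.optimize import minimize
def proj(p,X):
    c=X@p["R"].T+p["t"]; s=c[:,:2]/c[:,2:]; s=s*(1+p["k1"]*(s**2).sum(1,keepdims=True))
    return s*[p["K"][0,0],p["K"][1,1]]+p["K"][:2,2]
def box(x0,x1,y0,y1,z0,z1): return np.array([[x,y,z] for x in(x0,x1) for y in(y0,y1) for z in(z0,z1)])/1000
def ball(x,y,z,r):
    g=np.random.default_rng(0).normal(size=(300,3)); return (np.array([x,y,z])+r*g/np.linalg.norm(g,axis=1)[:,None])/1000
M={"scraper":[box(-100,0,-11,11,0,28),box(0,90,-2,2,1,28)],
 "holder":[box(-105,105,-35,35,0,15),box(0,100,-26,-4,0,41),box(0,100,4,26,0,41)],
 "mat":[box(-100,100,-70,70,0,3)],
 "tray":[box(-85,85,-45,45,0,10),box(-32,32,-8,8,10,53),ball(60,0,20,13)]}
S=4
def pose(q,X):
    x,y,z,a=q; c,s=np.cos(a),np.sin(a); return X@np.array([[c,s,0],[-s,c,0],[0,0,1]])+[x,y,z]
def render(p,parts,q,roi):
    l,t,w,h=roi; m=np.zeros((h*S,w*S),np.uint8)
    for P in parts:
        u=(proj(p,pose(q,P))-[l,t]+.5)*S-.5
        cv2.fillConvexPoly(m,cv2.convexHull(np.round(u*16).astype(np.int32)),255,shift=4)
    return cv2.resize(m,(w,h),interpolation=cv2.INTER_AREA)/255.
def fit(parts,views,q0,free=(0,1,2,3)):
    "views: list of (picture, soft mask 400x640, roi)"
    q0=np.array(q0,float); f=list(free); sc=np.array([.01,.01,.005,.1])[f]
    def cost(v):
        q=q0.copy(); q[f]+=v*sc
        return sum(np.abs(render(p,parts,q,r)-m[r[1]:r[1]+r[3],r[0]:r[0]+r[2]]).sum() for p,m,r in views)
    b=None; x=np.zeros(len(f))
    for i in range(3):
        sim=np.vstack([x]+[x+e for e in np.eye(len(f))*(1,.5,.2)[i]])
        b=minimize(cost,x,method="Nelder-Mead",options=dict(initial_simplex=sim,xatol=1e-3,fatol=1e-2,maxiter=250)); x=b.x
    q=q0.copy(); q[f]+=x*sc; return q,b.fun
def ground(p,uv,z=0.):
    s=(np.array(uv)-p["K"][:2,2])/[p["K"][0,0],p["K"][1,1]]; s=s/(1+p["k1"]*(s**2).sum())
    C=-p["R"].T@p["t"]; d=p["R"].T@np.r_[s,1]; return C+d*(z-C[2])/d[2]
def roi(m,pad=8):
    x,y,w,h=cv2.boundingRect(m.astype(np.uint8)); return (x-pad,y-pad,w+2*pad,h+2*pad)
E
cat > m1.py <<'E'
from fit import *
P={c:vision.read_camera(c) for c in("scene","top")}
g0={"scraper":np.radians(20),"holder":np.radians(-18),"mat":0,"tray":np.radians(-13)}
out=[]
for n in M:
    V=[]
    for c in P:
        r=vision.silhouettes(n,P[c]); m=r[0]["region"].astype(np.uint8)
        if n=="mat":
            for d in vision.silhouettes("scraper",P[c])[:1]: m|=d["region"].astype(np.uint8)
            m=cv2.morphologyEx(m,cv2.MORPH_CLOSE,np.ones((3,3)))
        if n=="tray":
            k,_=cv2.findContours(m,0,2); m=cv2.drawContours(m*0,[max(k,key=cv2.contourArea)],-1,1,-1)
        V.append((P[c],m.astype(float),roi(m)))
    l,t,w,h=V[1][2]; g=ground(P["top"],(l+w/2,t+h/2),.015)
    for name,vv,fr in(("both",V,(0,1,2,3)),("bothz0",V,(0,1,3)),("scene",V[:1],(0,1,3)),("top",V[1:],(0,1,3))):
        q,f=fit(M[n],vv,[g[0],g[1],.003 if n=="scraper" else 0,g0[n]],fr); print(n,name,np.round(q[:3]*1000,1),round(np.degrees(q[3]),1),round(f,1))
        if name=="bothz0": out.append((n,q))
for c in P:
    im=cv2.resize(P[c]["image"][:,:,::-1],None,fx=4,fy=4,interpolation=2)
    for n,q in out:
        for B in M[n]:
            u=(proj(P[c],pose(q,B))+.5)*4-.5; cv2.polylines(im,[cv2.convexHull(u.astype(np.int32))],1,(0,255,0),1)
    l,t,w,h=(160,195,290,105) if c=="top" else (255,120,275,175)
    im=im[t*4:(t+h)*4,l*4:(l+w)*4]; cv2.imwrite(f"pics/o_{c}.png",cv2.resize(im,None,fx=.68,fy=.68,interpolation=3))
E
python3 m1.py
```

```text
scraper both [507.7   5.2  -2.2] 20.6 153.9
scraper bothz0 [506.4   6.1   3. ] 21.0 194.6
scraper scene [507.5   7.8   3. ] 20.5 70.3
scraper top [507.3   4.8   3. ] 20.5 84.9
holder both [500.5 271.9  -3.8] -18.3 283.3
holder bothz0 [501.7 272.1   0. ] -18.1 380.1
holder scene [501.4 274.3   0. ] -17.7 204.5
holder top [501.8 270.4   0. ] -18.6 76.5
mat both [508.1  -8.   -1.8] 1.0 429.3
mat bothz0 [508.3  -7.8   0. ] 1.2 441.5
mat scene [506.9  -6.6   0. ] 0.8 213.3
mat top [508.6  -8.3   0. ] 0.8 201.6
tray both [ 479.3 -279.8   -3.3] -15.8 253.9
tray bothz0 [ 479.6 -278.8    0. ] -15.6 302.1
tray scene [ 480.2 -274.4    0. ] -17.0 192.9
tray top [ 479.3 -279.2    0. ] -15.7 62.1
```

View pics/o_top.png

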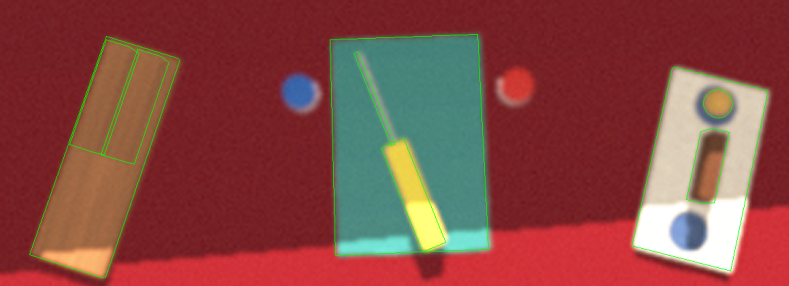

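View pics/o_scene.png

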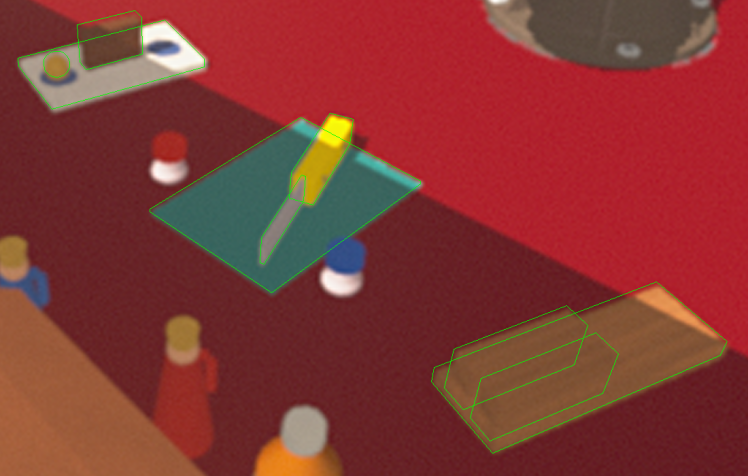

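Both fits agree to within 2–4 mm and the heights match the text, allowing for the calibration error. The scraper origin is about (0.507, 0.006) at yaw 20.5°, so the grip point is about (0.4695, -0.0085).

Call:
{"fn": "servo_tool", "kwargs": {"increments": "0.8 0.03 0.031 0 0 0 0; 0.8 0.03 0.031 0 0 0 0.5; 0.8 0.03 0.031 0 0 0 0.5; 0.8 0.03 0.031 0 0 0 0.5; 0.8 0.03 0.031 0 0 0 0.5; 0.8 0.03 0.031 0 0 0 0.5; 0.8 0.03 0.031 0 0 0 0.5; 0.8 0.03 0.031 0 0 0 0.5; 0.8 0.011 0.044 0 0 0 1; 0.8 0.011 0.044 0 0 0 1; 0.8 0.011 0.044 0 0 0 1; 0.8 0.011 0.044 0 0 0 1", "grip_force": 60}}

```text
time_s: 3.1
position: [0.4241, -0.1834, 0.2315]
tcp_rot: [0.984, 0.178, 0.0, 0.0]
wrist_force: [0.4, -0.5, -0.3]
grip_width: 0.0682
finger_force: 0.0
```

Call:
{"fn": "servo_tool", "kwargs": {"increments": "0.6 0.011 0.044 -0.02 0 0 0; 0.6 0.011 0.044 -0.03 0 0 0; 0.6 0.011 0.044 -0.04 0 0 0; 0.6 0.011 0.044 -0.04 0 0 0; 0.6 0 0 -0.03 0 0 0; 0.6 0 0 0 0 0 0; 0.6 0 0 0 0 0 0"}}

```text
time_s: 3.8
position: [0.4634, -0.0282, 0.088]
tcp_rot: [0.984, 0.177, -0.0, -0.0]
wrist_force: [0.2, 0.0, 0.7]
grip_width: 0.0513
finger_force: 0.0
```

Call:
{"fn": "servo_tool", "kwargs": {"increments": "0.6 0.006 0.02 0 0 0 0; 0.6 0 0 -0.03 0 0 0; 0.6 0 0 -0.03 0 0 0; 0.6 0 0 -0.015 0 0 0; 0.6 0 0 -0.006 0 0 0; 0.6 0 0 0 0 0 0; 0.2 0 0 0 0 0 0; 0.1 0 0 0 0 0 0; 0 0 0 0 0 0 0; 0 0 0 0 0 0 0; 0 0 0 0 0 0 0"}}

```text
time_s: 4.9
position: [0.4698, -0.0081, 0.0079]
tcp_rot: [0.984, 0.177, 0.001, 0.0]
wrist_force: [-0.1, -2.1, 10.0]
grip_width: 0.0212
finger_force: 59.3
```

Call:
{"fn": "servo_tool", "kwargs": {"increments": "0 0 0 0.01 0 0 0; 0 0 0 0.02 0 0 0; 0 0 0 0.03 0 0 0; 0 0 0.02 0.03 0 0 -2; 0 -0.001 0.035 0 0 0 -5; 0 -0.001 0.04 0 0 0 -5; 0 -0.001 0.04 0 0 0 -5; 0 -0.002 0.04 0 0 0 -5; 0 -0.002 0.04 0 0 0 -5; 0 -0.002 0.04 0 0 0 -5; 0 -0.002 0.03 0 0 0 -5; 0 -0.001 0.01 0 0 0 -1.6"}}

```text
time_s: 6.1
position: [0.4567, 0.2897, 0.0976]
tcp_rot: [0.987, -0.158, 0.0, -0.0]
wrist_force: [-1.2, -0.5, -1.0]
grip_width: 0.0212
finger_force: 59.0
```

Call:
{"fn": "servo_tool", "kwargs": {"increments": "0 0 0 -0.02 0 0 0; 0 0 0 -0.01 0 0 0; 0 0 0 0 0 0 0; 0 0 0 0 0 0 0"}}

```text
time_s: 6.5
position: [0.4574, 0.2868, 0.067]
tcp_rot: [0.987, -0.158, -0.0, 0.0]
wrist_force: [-0.5, -0.2, -2.1]
grip_width: 0.0208
finger_force: 59.1
```

```bash
cat > m2.py <<'E'
from fit import *
import sys
s=monitor.get_obs(); T=s["position"]; Q=s["tcp_rot"]; yaw=2*np.arctan2(Q[1],Q[0])
print("tcp",np.round(T,4),"yaw",round(np.degrees(yaw),2),"grip",s["grip_width"],"F",np.round(s["wrist_force"],1),"t",s["time_s"])
P={c:vision.read_camera(c) for c in("scene","top")}
for c in P:
    save(P[c],f"pics/{sys.argv[1]}_{c}.png")
    for n in ("scraper","holder"):
        r=vision.silhouettes(n,P[c]); print(c,n,[(round(d["conf"],2),[int(v) for v in d["bbox"]]) for d in r[:2]])
im=[cv2.resize(P["scene"]["image"][130:310,380:560],(540,540),interpolation=2)[:,:,::-1]]
cv2.imwrite(f"pics/{sys.argv[1]}_a.png",np.hstack([im[0],cv2.resize(P["top"]["image"][180:310,160:222][:,:,::-1],(258,540),interpolation=2)]))
E
python3 m2.py h1
```

```text
tcp [0.4574 0.2868 0.067 ] yaw -18.19 grip 0.02075448685913497 F [-0.5 -0.2 -2.1] t 6.5
scene scraper [(0.69, [441, 207, 78, 39]), (0.68, [270, 144, 11, 5])]
scene holder [(0.78, [414, 232, 108, 57]), (0.39, [311, 167, 13, 20])]
top scraper [(0.79, [187, 216, 17, 48])]
top holder [(0.76, [183, 206, 40, 90])]
```

View pics/h1_a.png

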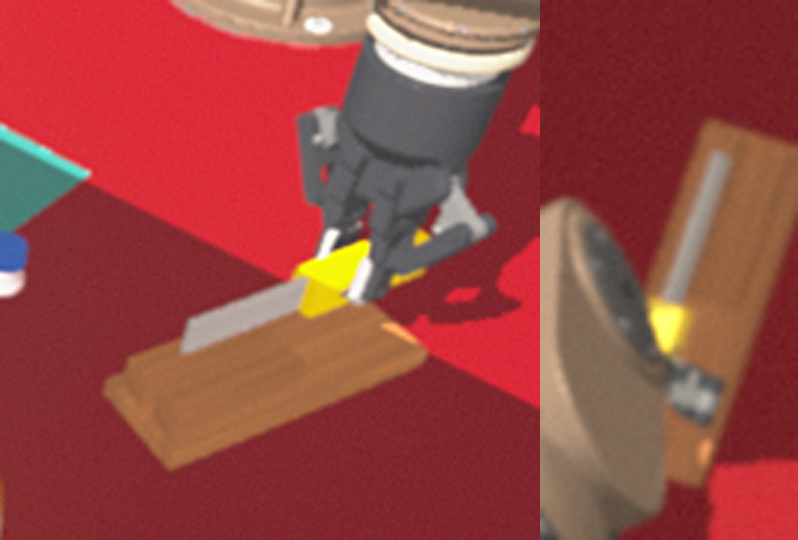

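The scraper is held level above the stand, the blade roughly over the slot. I'll fit the blade and the stand with colour masks in each camera; the blade's known robot pose gives each camera's bias.

```bash
cat > m3.py <<'E'
from fit import *
import sys
tag=sys.argv[1]
s=monitor.get_obs(); T=s["position"]; Q=s["tcp_rot"]; yaw=2*np.arctan2(Q[1],Q[0])
cy,sy=np.cos(yaw),np.sin(yaw)
qs=np.array([T[0]+.04*cy,T[1]+.04*sy,T[2]-.0079+.003,yaw]); print("scraper by robot",np.round(qs[:3]*1e3,1),round(np.degrees(yaw),2))
blade=[box(0,90,-2,2,1,28)]
for c in("scene","top"):
    p=vision.read_camera(c)
    im=p["image"].astype(float)+1; sat=1-im.min(2)/im.max(2)
    r0=cv2.boundingRect(np.round(proj(p,pose(qs,blade[0]))).astype(np.int32)); r=(r0[0]-7,r0[1]-7,r0[2]+14,r0[3]+14)
    near=cv2.dilate((render(p,blade,qs,(0,0,640,400))>.3).astype(np.uint8),np.ones((13,13)))
    m=np.clip((.42-sat)/(.42-.15),0,1)*near
    if c=="scene" : print("sat range",np.round(np.percentile(sat[near>0],[2,10,30,60,90]),2))
    q0=qs.copy()
    qb,f=fit(blade,[(p,m,r)],q0,(0,1)); qy,f2=fit(blade,[(p,m,r)],q0,(0,1,3))
    i0=cv2.imread(f"pics/{c}0.png")[:,:,::-1].astype(float)+1; g=i0[:,:,1]/i0[:,:,0]
    h0=[.5016,.2722,0,np.radians(-18.1)]
    R=cv2.boundingRect(np.round(np.vstack([proj(p,pose(h0,B)) for B in M["holder"]])).astype(np.int32)); R=(R[0]-7,R[1]-7,R[2]+14,R[3]+14)
    sub=g[R[1]:R[1]+R[3],R[0]:R[0]+R[2]]; lo,hi=np.percentile(sub,[10,75])
    mh=np.clip((cv2.GaussianBlur(g,(3,3),.6)-lo)/(hi-lo),0,1); mh=np.clip((mh-.25)*2,0,1)
    qh,f3=fit(M["holder"],[(p,mh,R)],h0,(0,1,3))
    ch,sh=np.cos(qh[3]),np.sin(qh[3]); d=qb[:2]-qh[:2]
    print(c,"blade bias mm",np.round((qb-qs)[:2]*1e3,1),round(f,1),"yaw-free",np.round((qy-qs)[:2]*1e3,1),round(np.degrees(qy[3]),1),round(f2,1),
      "| holder",np.round(qh[:2]*1e3,1),round(np.degrees(qh[3]),2),round(f3,1),np.round([lo,hi],2),
      "| scraper origin in holder frame x,y mm",np.round([1e3*(d[0]*ch+d[1]*sh),1e3*(-d[0]*sh+d[1]*ch)],1))
    l,t,w,h=(380,180,150,120) if c=="scene" else (165,195,70,110)
    o=cv2.resize(np.ascontiguousarray(p["image"][t:t+h,l:l+w,::-1]),None,fx=5,fy=5,interpolation=2)
    for q,BB,col in((qb,blade,(0,255,0)),(qh,M["holder"],(255,255,0))):
        for B in BB: cv2.polylines(o,[cv2.convexHull(((proj(p,pose(q,B))-[l,t]+.5)*5-.5).astype(np.int32))],1,col,1)
    cv2.imwrite(f"pics/{tag}_{c}.png",o)
E
python3 m3.py m3
```

```text
scraper by robot [495.4 274.5  62.1] -18.18
sat range [0.1  0.11 0.32 0.61 0.8 ]
scene blade bias mm [2.4 1.2] 43.2 yaw-free [2.2 0.6] -17.3 37.5 | holder [503.7 274.2] -18.61 78.6 [0.21 0.64] | scraper origin in holder frame x,y mm [-6.  -0.4]
top blade bias mm [ 0.8 -1.8] 59.8 yaw-free [ 0.2 -1.6] -18.2 59.9 | holder [501.2 271.2] -18.47 76.7 [0.24 0.65] | scraper origin in holder frame x,y mm [-5.1 -0.2]
```

Both cameras put the blade laterally within 0.4 mm of the slot line, 5–6 mm back. I'll lower it.

Call:
{"fn": "servo_tool", "kwargs": {"increments": "0 0 0.0005 0 0 0 -0.3; 0 0 0 -0.01 0 0 0; 0 0 0 -0.01 0 0 0; 0 0 0 -0.01 0 0 0; 0 0 0 -0.005 0 0 0; 0 0 0 0 0 0 0; 0 0 0 0 0 0 0"}}

```text
time_s: 7.6
position: [0.4573, 0.2876, 0.0314]
tcp_rot: [0.987, -0.16, -0.0, 0.0]
wrist_force: [-0.3, 0.6, -1.2]
grip_width: 0.0207
finger_force: 59.1
```

Call:
{"fn": "servo_tool", "kwargs": {"increments": "0 0 0 -0.005 0 0 0; 0 0 0 -0.004 0 0 0; 0 0 0 -0.001 0 0 0; 0 0 0 -0.001 0 0 0; 0 0 0 0 0 0 0"}}

```text
time_s: 8.1
position: [0.4572, 0.2876, 0.0205]
tcp_rot: [0.987, -0.16, -0.0, 0.0]
wrist_force: [-0.1, 0.4, -1.3]
grip_width: 0.021
finger_force: 59.1
```

Now I'll slide forward along the stand's x, direction (0.948, -0.317), until it touches the cheeks.

Call:
{"fn": "servo_tool", "kwargs": {"increments": "0 0.0019 -0.0006 0 0 0 0; 0 0.0019 -0.0006 0 0 0 0; 0 0.001 -0.0003 0 0 0 0; 0 0 0 0 0 0 0; 0 0 0 0 0 0 0"}}

```text
time_s: 8.6
position: [0.4621, 0.286, 0.0206]
tcp_rot: [0.987, -0.16, 0.0, 0.0]
wrist_force: [0.2, 0.7, -1.5]
grip_width: 0.0209
finger_force: 59.1
```

Call:
{"fn": "servo_tool", "kwargs": {"increments": "0 0.0005 -0.0002 0 0 0 0; 0 0 0 0 0 0 0; 0 0.0005 -0.0002 0 0 0 0; 0 0 0 0 0 0 0; 0 0 0 0 0 0 0"}}

```text
time_s: 9.1
position: [0.4631, 0.2857, 0.0206]
tcp_rot: [0.987, -0.16, -0.0, 0.0]
wrist_force: [-0.5, -0.6, -0.4]
grip_width: 0.0208
finger_force: 59.1
```

Call:
{"fn": "servo_tool", "kwargs": {"increments": "0 0.0005 -0.0002 0 0 0 0; 0 0 0 0 0 0 0; 0 0.0005 -0.0002 0 0 0 0; 0 0 0 0 0 0 0; 0 0 0 0 0 0 0"}}

```text
time_s: 9.6
position: [0.4636, 0.2854, 0.0205]
tcp_rot: [0.987, -0.16, -0.0, 0.0]
wrist_force: [-4.5, 2.9, -0.6]
grip_width: 0.0212
finger_force: 59.2
```

Call:
{"fn": "servo_tool", "kwargs": {"increments": "0 0 0 -0.001 0 0 0; 0 0 0 0 0 0 0; 0 0 0 0 0 0 0"}}

```text
time_s: 9.9
position: [0.4636, 0.2853, 0.02]
tcp_rot: [0.987, -0.16, -0.0, 0.0]
wrist_force: [-6.3, 2.6, 6.5]
grip_width: 0.021
finger_force: 60.0
```

Call:
{"fn": "servo_tool", "kwargs": {"increments": "0.3 0 0 0 0 0 0; 0.4 0 0 0 0 0 0; 0.5 0 0 0 0 0 0; 0.5 0 0 0 0 0 0; 0.5 0 0 0.02 0 0 0; 0.5 0 0 0.04 0 0 0; 0.5 0 -0.02 0.045 0 0 0; 0.5 0 -0.04 0.03 0 0 0; 0.5 0 -0.045 0.01 0 0 0; 0.5 0 -0.045 0 0 0 0; 0.6 0 -0.045 0 0 0 0; 0.6 0 0 0 0 0 0"}}

```text
time_s: 11.1
position: [0.4641, 0.0864, 0.1649]
tcp_rot: [0.987, -0.163, 0.0, 0.0]
wrist_force: [-1.0, 0.4, -0.1]
grip_width: 0.0512
finger_force: 0.0
```

```bash
cat > m4.py <<'E'
from fit import *
P={c:vision.read_camera(c) for c in("scene","top")}
HB={"scene":[503.7,274.2,-18.5],"top":[501.2,271.2,-18.5]}
V=[]
for c in P:
    r=vision.silhouettes("scraper",P[c]); print(c,[(round(d["conf"],2),[int(v) for v in d["bbox"]]) for d in r[:2]])
p=P["top"];o=[]
for c,(l,t,w,h),f in(("scene",(405,200,125,100),4),("top",(165,195,70,110),4)):
    o.append(cv2.resize(np.ascontiguousarray(P[c]["image"][t:t+h,l:l+w,::-1]),None,fx=f,fy=f,interpolation=2))
    # yellow handle fit
    im=P[c]["image"].astype(float)+1; hsv=cv2.cvtColor(P[c]["image"],cv2.COLOR_RGB2HSV)
    m=np.clip((im[:,:,1]/im[:,:,0]-.68)/.1,0,1); m[:t]=0;m[t+h:]=0;m[:,:l]=0;m[:,l+w:]=0
    q0=[HB[c][0]/1e3,HB[c][1]/1e3,.015,np.radians(HB[c][2])]
    R=cv2.boundingRect(np.round(proj(P[c],pose(q0,M["scraper"][0]))).astype(np.int32)); R=(R[0]-5,R[1]-5,R[2]+10,R[3]+10)
    q,e=fit(M["scraper"][:1],[(P[c],m,R)],q0,(0,1,3)); d=q[:2]-q0[:2]; a=q0[3]
    print(c,"handle rel. home mm",np.round(1e3*np.array([d[0]*np.cos(a)+d[1]*np.sin(a),-d[0]*np.sin(a)+d[1]*np.cos(a)]),1),"yaw",round(np.degrees(q[3]),1),round(e,1))
H=max(x.shape[0] for x in o); o=[cv2.copyMakeBorder(x,0,H-x.shape[0],0,0,0) for x in o]
cv2.imwrite("pics/rel.png",np.hstack(o))
E
python3 m4.py
```

```text
scene [(0.57, [435, 225, 77, 33])]
top [(0.77, [179, 217, 29, 76]), (0.49, [304, 124, 16, 24])]
scene handle rel. home mm [0.5 0.1] yaw -17.8 147.8
top handle rel. home mm [ 0.4 -1.3] yaw -19.5 604.4
```

View pics/rel.png

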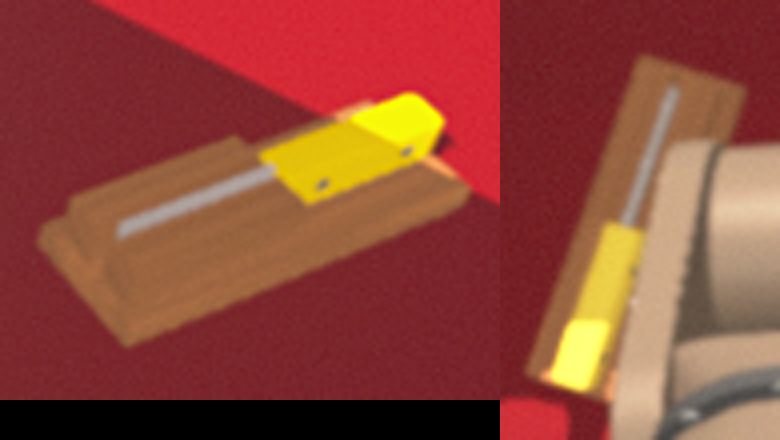

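The scraper lies home and released. Now a finer tray and mat fit with the camera biases removed (scene +2.4, +1.2; top +0.8, -1.8 mm).

```bash
cat > m5.py <<'E'
from fit import *
bias={"scene":[2.4,1.2],"top":[.8,-1.8]}
for c in("scene","top"):
    p=vision.read_camera(c); i0=cv2.imread(f"pics/{c}0.png")[:,:,::-1].astype(float)+1
    g=cv2.GaussianBlur(i0[:,:,1]/i0[:,:,0],(3,3),.6)
    for n,h0 in(("tray",[.479,-.278,0,np.radians(-15.7)]),("mat",[.508,-.008,0,.015])):
        R=cv2.boundingRect(np.round(np.vstack([proj(p,pose(h0,B)) for B in M[n]])).astype(np.int32)); R=(R[0]-5,R[1]-5,R[2]+10,R[3]+10)
        sc=(i0[:,:,0]-i0.min(2))/i0[:,:,0]
        m=np.clip((g-.4)/.2,0,1) if n=="tray" else np.clip((g-.5)/.4,0,1)
        q,e=fit(M[n],[(p,m,R)],h0,(0,1,3)); qz,ez=fit(M[n],[(p,m,R)],h0,(0,1,2,3))
        print(c,n,"raw",np.round(q[:2]*1e3,1),"corrected",np.round(q[:2]*1e3-bias[c],1),"yaw",round(np.degrees(q[3]),2),round(e,1),"px",R[2]*R[3],round(m[R[1]:R[1]+R[3],R[0]:R[0]+R[2]].sum()))
E
python3 m5.py
```

```text
scene tray raw [ 485.1 -271. ] corrected [ 482.7 -272.2] yaw -15.53 134.2 px 3713 1532
scene mat raw [510.5  -5.6] corrected [508.1  -6.8] yaw 1.16 469.8 px 8250 3637
top tray raw [ 476.7 -280.4] corrected [ 475.9 -278.6] yaw -15.34 260.7 px 5185 2777
top mat raw [508.1  -9.3] corrected [507.3  -7.5] yaw 1.07 154.0 px 6417 4558
```

```bash
cat > m6.py <<'E'
from fit import *
bias={"scene":[2.4,1.2],"top":[.8,-1.8]}; O=[]
for c in("scene","top"):
    p=vision.read_camera(c); i0=p["image"].astype(float)+1
    h0=[.479,-.278,0,np.radians(-15.7)]; n="tray"
    R=cv2.boundingRect(np.round(np.vstack([proj(p,pose(h0,B)) for B in M[n]])).astype(np.int32)); R=(R[0]-5,R[1]-5,R[2]+10,R[3]+10)
    g=i0[:,:,1]/i0[:,:,0]; m=np.clip((cv2.GaussianBlur(g,(3,3),.6)-.3)/.2,0,1); b=(m>.5).astype(np.uint8)
    b=cv2.morphologyEx(b[R[1]:R[1]+R[3],R[0]:R[0]+R[2]],cv2.MORPH_CLOSE,np.ones((3,3)))
    k,_=cv2.findContours(b,0,2); k=max(k,key=cv2.contourArea); f=cv2.drawContours(b*0,[k],-1,1,-1)
    mm=np.zeros_like(m); er=cv2.erode(f,np.ones((3,3))); mr=m[R[1]:R[1]+R[3],R[0]:R[0]+R[2]]
    mm[R[1]:R[1]+R[3],R[0]:R[0]+R[2]]=np.where(er>0,1,np.where(cv2.dilate(f,np.ones((3,3)))>0,mr,0))
    q,e=fit(M[n],[(p,mm,R)],h0,(0,1,3))
    print(c,"corrected",np.round(q[:2]*1e3-bias[c],1),"yaw",round(np.degrees(q[3]),2),round(e,1),round(mm.sum()))
    l,t,w,h=R; s=min(390/w,500/h); o=cv2.resize(np.ascontiguousarray(p["image"][t:t+h,l:l+w,::-1]),None,fx=s,fy=s,interpolation=2); o2=cv2.resize((mm[t:t+h,l:l+w]*255).astype(np.uint8),(o.shape[1],o.shape[0]),interpolation=0)
    for B in M[n]: cv2.polylines(o,[cv2.convexHull(((proj(p,pose(q,B))-[l,t]+.5)*s-.5).astype(np.int32))],1,(0,255,0),1)
    o=np.vstack([o,cv2.cvtColor(o2,8)]) if c=="scene" else o
    O.append(o)
H=max(o.shape[0] for o in O); cv2.imwrite("pics/tr.png",np.hstack([cv2.copyMakeBorder(o,0,H-o.shape[0],0,0,0) for o in O])[:600,:800])
E
python3 m6.py
```

```text
scene corrected [ 482.9 -272.1] yaw -16.08 623.6 2046
top corrected [ 474.1 -278.2] yaw -17.08 354.0 2874
```

View pics/tr.png

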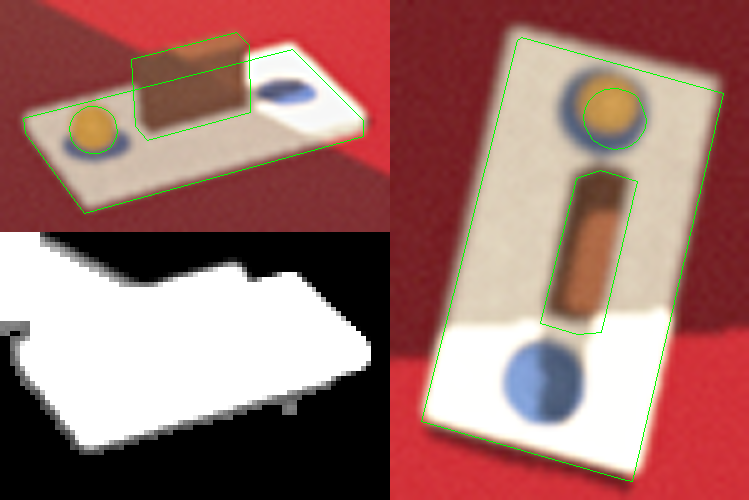

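The colour threshold leaked into the shaded cloth. I'll use the green channel (linear mixing) and leave out the fin and ball areas.

```bash
cat > m7.py <<'E'
from fit import *
bias={"scene":[2.4,1.2],"top":[.8,-1.8]}; O=[]
for c in("scene","top"):
    p=vision.read_camera(c); G=p["image"][:,:,1].astype(float)
    q=np.array([.479,-.278,0,np.radians(-15.7)])
    R=cv2.boundingRect(np.round(np.vstack([proj(p,pose(q,B)) for B in M["tray"]])).astype(np.int32)); R=(R[0]-6,R[1]-6,R[2]+12,R[3]+12)
    l,t,w,h=R; full=(0,0,640,400)
    print(c,"G pct",np.percentile(G[t:t+h,l:l+w],[5,20,50,80]))
    for it in range(3):
        plate=render(p,M["tray"][:1],q,full)
        ins=cv2.erode((plate>.99).astype(np.uint8),np.ones((5,5)))
        fin=cv2.dilate((render(p,M["tray"][1:],q,full)>0).astype(np.uint8),np.ones((5,5)))
        m=np.where(ins>0,1,np.clip((G-40)/(175-40),0,1)); wt=(fin==0)|(ins>0)
        def cost(v):
            qq=q+[v[0]*.01,v[1]*.01,0,v[2]*.1]
            return (np.abs(render(p,M["tray"][:1],qq,R)-m[t:t+h,l:l+w])*wt[t:t+h,l:l+w]).sum()
        b=minimize(cost,np.zeros(3),method="Nelder-Mead",options=dict(initial_simplex=np.vstack([np.zeros(3),np.eye(3)*.4]),xatol=1e-3,fatol=1e-2)); q=q+[b.x[0]*.01,b.x[1]*.01,0,b.x[2]*.1]
    print(c,"raw",np.round(q[:2]*1e3,1),"corrected",np.round(q[:2]*1e3-bias[c],1),"yaw",round(np.degrees(q[3]),2),round(b.fun,1))
    s=min(390/w,500/h); o=cv2.resize(np.ascontiguousarray(p["image"][t:t+h,l:l+w,::-1]),None,fx=s,fy=s,interpolation=2)
    for B in M["tray"]: cv2.polylines(o,[cv2.convexHull(((proj(p,pose(q,B))-[l,t]+.5)*s-.5).astype(np.int32))],1,(0,255,0),1)
    O.append(o)
H=max(o.shape[0] for o in O); cv2.imwrite("pics/tr2.png",np.hstack([cv2.copyMakeBorder(o,0,H-o.shape[0],0,0,0) for o in O])[:600,:800])
E
python3 m7.py
```

```text
scene G pct [ 45.  49.  59. 168.]
scene raw [ 481.1 -273.2] corrected [ 478.7 -274.4] yaw -16.06 265.7
top G pct [ 29.  33.  69. 205.]
top raw [ 477.4 -279.5] corrected [ 476.6 -277.7] yaw -15.18 208.6
```

View pics/tr2.png

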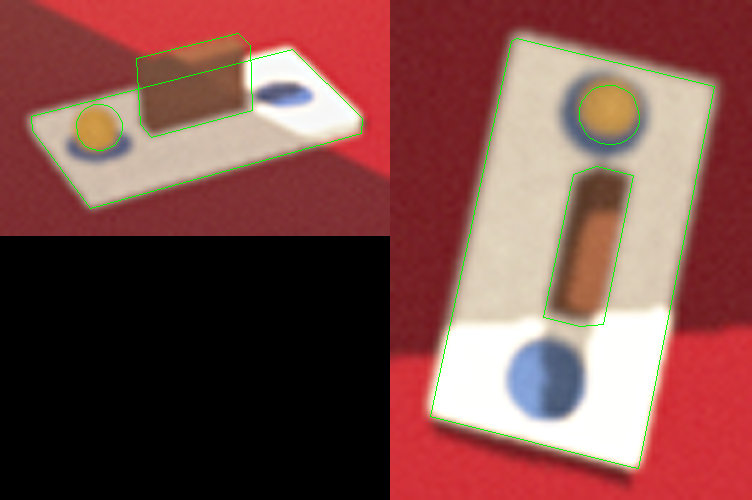

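Call:
{"fn": "servo_tool", "kwargs": {"increments": "0.6 0.0015 -0.04 0 0 0 0; 0.6 0.0015 -0.04 0 0 0 0.4; 0.6 0.0015 -0.04 0 0 0 0.4; 0.6 0.0015 -0.04 0 0 0 0.4; 0.6 0.0015 -0.04 0 0 0 0.4; 0.6 0.0015 -0.04 0 0 0 0.4; 0.6 0.0015 -0.04 0 0 0 0.4; 0.6 0.0015 -0.04 0 0 0 0.4; 0.6 0.002 -0.035 -0.01 0 0 0.3; 0.6 0 -0.008 -0.02 0 0 0; 0.6 0 0 -0.02 0 0 0; 0.6 0 0 0 0 0 0"}}

```text
time_s: 12.8
position: [0.4772, -0.2722, 0.1124]
tcp_rot: [0.991, -0.134, -0.002, -0.001]
wrist_force: [0.7, 0.4, 0.4]
grip_width: 0.0513
finger_force: 0.0
```

Call:
{"fn": "servo_tool", "kwargs": {"increments": "0.6 0 0 -0.02 0 0 0; 0.6 0 0 -0.025 0 0 0; 0.6 0 0 -0.02 0 0 0; 0.6 0 0 -0.012 0 0 0; 0.6 0 0 0 0 0 0; 0.6 0 0 0 0 0 0"}}

```text
time_s: 13.4
position: [0.4785, -0.2727, 0.0384]
tcp_rot: [0.991, -0.133, 0.0, 0.0]
wrist_force: [0.4, -0.6, -0.5]
grip_width: 0.0515
finger_force: 0.0
```

Call:
{"fn": "servo_tool", "kwargs": {"increments": "0.6 -0.0005 -0.0038 0 0 0 0; 0.5 0 0 -0.01 0 0 0; 0.4 0 0 -0.006 0 0 0; 0.4 0 0 -0.003 0 0 0; 0.3 0 0 0 0 0 0; 0.3 0 0 0 0 0 0; 0.26 0 0 0 0 0 0; 0.26 0 0 0 0 0 0", "grip_force": 20}}

```text
time_s: 14.2
position: [0.4776, -0.2765, 0.0188]
tcp_rot: [0.991, -0.134, 0.0, 0.0]
wrist_force: [-0.3, 0.3, -0.3]
grip_width: 0.0225
finger_force: 0.0
```

Call:
{"fn": "servo_tool", "kwargs": {"increments": "0.24 0 0 0 0 0 0; 0.22 0 0 0 0 0 0; 0.21 0 0 0 0 0 0; 0.2 0 0 0 0 0 0; 0.19 0 0 0 0 0 0; 0.18 0 0 0 0 0 0; 0.17 0 0 0 0 0 0; 0.16 0 0 0 0 0 0; 0.12 0 0 0 0 0 0; 0.05 0 0 0 0 0 0; 0 0 0 0 0 0 0; 0 0 0 0 0 0 0"}}

```text
time_s: 15.4
position: [0.4776, -0.2767, 0.0187]
tcp_rot: [0.991, -0.134, 0.0, 0.0]
wrist_force: [-1.3, -3.9, 5.9]
grip_width: 0.0158
finger_force: 19.9
```

Call:
{"fn": "servo_tool", "kwargs": {"increments": "0 0 0 0 0 0 0; 0 0 0 0 0 0 0; 0 0 0 0.001 0 0 0; 0 0 0 0.002 0 0 0; 0 0 0 0.003 0 0 0; 0 0 0 0.003 0 0 0; 0 0 0 0.002 0 0 0; 0 0 0 0.001 0 0 0; 0 0 0 0 0 0 0; 0 0 0 0 0 0 0", "grip_force": 70}}

```text
time_s: 16.4
position: [0.4775, -0.2765, 0.0306]
tcp_rot: [0.991, -0.134, -0.0, 0.0]
wrist_force: [0.4, 0.6, -3.3]
grip_width: 0.0155
finger_force: 68.2
```

```bash
cat > b.py <<'E'
from fit import *
s=monitor.get_obs(); T=s["position"]; Q=s["tcp_rot"]; yaw=2*np.arctan2(Q[1],Q[0]); print(s["time_s"],np.round(T,4),round(np.degrees(yaw),2),np.round(Q,4),"F",np.round(s["wrist_force"],2),"M",np.round(s["moment"],3))
q=[T[0],T[1],T[2]-.0187,yaw]
for c in("scene","top"):
    p=vision.read_camera(c); print(c,"expect ball",np.round(proj(p,pose(q,np.array([[.06,0,.02]])))[0],1),end=" ")
    h=cv2.cvtColor(p["image"],cv2.COLOR_RGB2HSV).astype(int); u=proj(p,pose(q,np.array([[.06,0,.02]])))[0].astype(int)
    w=h[u[1]-12:u[1]+13,u[0]-12:u[0]+13]; m=(w[:,:,0]>=13)&(w[:,:,0]<=27)&(w[:,:,1]>110)&(w[:,:,2]>110); y,x=np.nonzero(m)
    print("gold px",m.sum(),"at",np.round([x.mean()+u[0]-12,y.mean()+u[1]-12],1) if m.any() else None)
    for n in("ball_center","tray"): print("  ",n,[(round(d["conf"],2),[int(v) for v in d["bbox"]]) for d in vision.silhouettes(n,p)[:2]])
E
python3 b.py
```

```text
16.4 [ 0.4775 -0.2765  0.0306] -15.36 [ 0.991  -0.1337 -0.      0.    ] F [ 0.35  0.58 -3.26] M [-0.04   0.023 -0.056]
scene expect ball [276.3 139.5] gold px 64 at [275.  140.8]
   ball_center []
   tray [(0.95, [261, 126, 68, 32])]
top expect ball [423.8 233.1] gold px 0 at None
   ball_center []
   tray [(0.55, [401, 221, 20, 25]), (0.15, [267, 220, 9, 12])]
```

Call:
{"fn": "servo_tool", "kwargs": {"increments": "0 0 0 0.003 0 0 0; 0 0 0 0.006 0 0 0; 0 0 0 0.009 0 0 0; 0 0 0 0.012 0 0 0; 0 0 0 0.015 0 0 0; 0 0 0 0.017 0 0 0; 0 0 0 0.018 0 0 0; 0 0 0 0.017 0 0 0; 0 0 0 0.015 0 0 0; 0 0 0 0.012 0 0 0; 0 0 0 0.009 0 0 0; 0 0 0 0.006 0 0 0"}}

```text
time_s: 17.9
position: [0.4776, -0.2766, 0.1706]
tcp_rot: [0.991, -0.134, 0.0, 0.0]
wrist_force: [-0.4, -0.1, -2.4]
grip_width: 0.0153
finger_force: 68.2
```

Call:
{"fn": "servo_tool", "kwargs": {"increments": "0 0 0 0.003 0 0 0; 0 0.0001 0.001 0 0 0 0; 0 0.0002 0.002 0 0 0 0; 0 0.0004 0.004 0 0 0 0; 0 0.0006 0.006 0 0 0 0; 0 0.0009 0.008 0 0 0 0; 0 0.0011 0.01 0 0 0 0; 0 0.0013 0.012 0 0 0 0; 0 0.0014 0.013 0 0 0 0; 0 0.0015 0.014 0 0 0 0; 0 0.0015 0.014 0 0 0 0; 0 0.0015 0.014 0 0 0 0"}}

```text
time_s: 19.1
position: [0.4881, -0.1771, 0.1726]
tcp_rot: [0.991, -0.134, -0.0, 0.0]
wrist_force: [-0.1, -0.0, -2.1]
grip_width: 0.015
finger_force: 68.2
```

Call:
{"fn": "servo_tool", "kwargs": {"increments": "0 0.0016 0.014 0 0 0 0; 0 0.0016 0.014 0 0 0 0; 0 0.0016 0.014 0 0 0 0; 0 0.0016 0.014 0 0 0 0; 0 0.0016 0.014 0 0 0 0; 0 0.0016 0.014 0 0 0 0; 0 0.0015 0.013 0 0 0 0; 0 0.0013 0.012 0 0 0 0; 0 0.0011 0.01 0 0 0 0; 0 0.001 0.009 0 0 0 0; 0 0.0009 0.008 0 0 0 0; 0 0.0007 0.007 0 0 0 0"}}

```text
time_s: 20.3
position: [0.5042, -0.0349, 0.1726]
tcp_rot: [0.991, -0.134, -0.0, 0.0]
wrist_force: [-0.1, 0.5, -1.1]
grip_width: 0.0151
finger_force: 68.2
```

Remaining to the mat centre (0.5075, -0.007): about (+0.0033, +0.028).

Call:
{"fn": "servo_tool", "kwargs": {"increments": "0 0.0007 0.006 0 0 0 0; 0 0.0007 0.006 0 0 0 0; 0 0.0006 0.005 0 0 0 0; 0 0.0005 0.004 0 0 0 0; 0 0.0004 0.003 0 0 0 0; 0 0.0002 0.002 0 0 0 0; 0 0.0001 0.001 0 0 0 0; 0 0 0 0 0 0 0; 0 0 0 0 0 0 0; 0 0 0 0 0 0 0; 0 0 0 0 0 0 0; 0 0 0 0 0 0 0"}}

```text
time_s: 21.5
position: [0.5074, -0.0086, 0.1726]
tcp_rot: [0.991, -0.134, 0.0, 0.0]
wrist_force: [0.1, 0.1, -1.8]
grip_width: 0.0153
finger_force: 68.2
```

```bash
python3 b.py
python3 - <<'E'
from fit import *
a=vision.read_camera("scene"); b=vision.read_camera("top")
o=[cv2.resize(np.ascontiguousarray(p["image"][t:t+h,l:l+w,::-1]),(400,int(400*h/w)),interpolation=2) for p,(l,t,w,h) in((a,(210,80,320,250)),(b,(160,110,300,200)))]
H=max(x.shape[0] for x in o); cv2.imwrite("pics/end.png",np.hstack([cv2.copyMakeBorder(x,0,H-x.shape[0],0,0,0) for x in o]))
E
```

```text
21.5 [ 0.5074 -0.0086  0.1726] -15.37 [ 0.991  -0.1337  0.      0.    ] F [ 0.12  0.08 -1.83] M [-0.002  0.012 -0.037]
scene expect ball [341.4 134.4] gold px 61 at [341.  137.4]
   ball_center [(0.62, [320, 115, 85, 38])]
   tray [(0.89, [324, 116, 85, 39])]
top expect ball [316.1 215.2] gold px 0 at None
   ball_center []
   tray [(0.49, [208, 136, 24, 25])]
```

View pics/end.png

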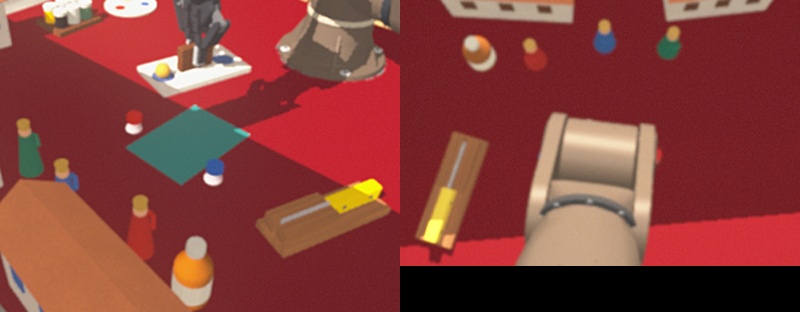

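The tray is over the mat with the ball in its pocket, the scraper is home and the rest is undisturbed. One check of levelness.

```bash
cat > lv.py <<'E'
from fit import *
s=monitor.get_obs(); T=s["position"]; Q=s["tcp_rot"]; yaw=2*np.arctan2(Q[1],Q[0])
p=vision.read_camera("scene"); B=M["tray"][0]; C=B[[0,2,6,4]]; C2=C+[0,0,0]
r=vision.silhouettes("tray",p)[0]; m=r["region"].astype(np.uint8); k,_=cv2.findContours(m,0,2); m=cv2.drawContours(m*0,[max(k,key=cv2.contourArea)],-1,1,-1)
R=roi(m); l,t,w,h=R; low=m[t:t+h,l:l+w]
from scipy.spatial.transform import Rotation as Ro
def mk(v):
    a=np.zeros((h*4,w*4),np.uint8); Rt=Ro.from_euler("ZYX",[yaw+v[4],v[2],v[3]]).as_matrix()
    for P in M["tray"]:
        u=(proj(p,(P-[0,0,.038])@Rt.T+T+[v[0],v[1],.0187])-[l,t]+.5)*4-.5
        cv2.fillConvexPoly(a,cv2.convexHull(np.round(u*16).astype(np.int32)),255,shift=4)
    return cv2.resize(a,(w,h),interpolation=cv2.INTER_AREA)/255.
def cost(v): return np.abs(mk(v*np.array([.004,.004,.05,.05,.03]))-low)[:, :].sum()+.5*(v[:2]**2).sum()
for x0 in(np.zeros(5),np.array([0,0,1,-1,0.]),np.array([0,0,-1,1,0.])):
    b=minimize(cost,x0,method="Nelder-Mead",options=dict(initial_simplex=np.vstack([x0]+[x0+e for e in np.eye(5)]),maxiter=500)); v=b.x*[.004,.004,.05,.05,.03]
    print("shift mm",np.round(v[:2]*1e3,1),"pitch,roll,dyaw deg",np.round(np.degrees(v[2:]),1),round(b.fun,1),"level cost",round(cost(np.zeros(5)),1),int(low.sum()))
E
python3 lv.py
```

```text
shift mm [2.2 2. ] pitch,roll,dyaw deg [ 0.4 -0.4 -0.8] 398.5 level cost 464.4 2046
shift mm [2.2 1.9] pitch,roll,dyaw deg [ 0.2 -0.4 -0.5] 398.5 level cost 464.4 2046
shift mm [2. 2.] pitch,roll,dyaw deg [ 0.2 -1.1 -0.1] 401.2 level cost 464.4 2046
```

Level within about a degree, and the shift matches the camera bias. Handing in.

```bash
python3 -c "
from workcell import order
print(order.hand_in())"
```

```text
the job is handed in; nothing more can be done
None
```

I've handed the job in at about 22 s: the scraper lies home in the stand and released, and the tray is held still about 15 cm above the middle of the mat, level to about a degree, with the ball in its pocket and everything else left standing.

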